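# Dial open the vial-box dock and stack the box

### The job

Unlock the dock by setting its two dials to the code, one dial at a time: mark 3 at the index on the left dial and mark 7 on the right dial (left and right as seen from the robot; the broad mark is 0 and the marks count up anticlockwise). Then lift the freed vial box straight out, keep it upright, and set it down without dropping it on the other vial box, its feet down in the recesses of that lid, and let go. Leave the dials on the code, never pull at the box before both are set, and do not shift or knock over the lower box or anything else on the bench.

Things in the scene. Friction and masses are not known exactly. Their poses are not given: they have to be found in the camera images.
- lock_dock: Cream dock fixed to the bench; base plate 8 mm thick, 290 mm along y, x = -100 to +55 mm. Origin: its bottom under the middle of the seated box; y points to the left dial, x away from the robot, z up. The box stands on the plate between 8 mm high rails at x = +-31 to 36 mm. Dial axes at y = +-88 mm; tops of the dial bars at z = 111 mm. Small vials stand at x = -79, y = +-95 mm.
- dial_left (a joint): Left dial (dock's +y end), vertical axis. Round cream face, 50 mm, with ten dark rim marks 36 deg apart: the broad one is 0, then 1 to 9 anticlockwise seen from above. Fixed index line at its outer, +y side. Value in rad grows clockwise from above: mark n is at the index at n x 0.6283. End stops at -0.1 and 5.85 (no passing from 9 to 0). Stays where left; turns at 0.05 N m.
- dial_left_grip (a point): On the left dial's axis, in its upright black grip bar (30 mm long, 12 mm thick, 34 mm tall), 10 mm below the bar's top, 24 mm above the face. x along the bar, towards mark 0 (pale dot on that end of the bar's top); z up. Under the face a 38 mm radius steel cam overlaps the box's lug 2 mm above it; its slot frees the lug only at the code.
- dial_right (a joint): Right dial (dock's -y end), vertical axis. Round cream face, 50 mm, with ten dark rim marks 36 deg apart: the broad one is 0, then 1 to 9 anticlockwise seen from above. Fixed index line at its outer, -y side. Value in rad grows clockwise from above: mark n is at the index at n x 0.6283. End stops at -0.1 and 5.85 (no passing from 9 to 0). Stays where left; turns at 0.05 N m.
- dial_right_grip (a point): On the right dial's axis, in its upright black grip bar (30 mm long, 12 mm thick, 34 mm tall), 10 mm below the bar's top, 24 mm above the face. x along the bar, towards mark 0 (pale dot on that end of the bar's top); z up. Under the face a 38 mm radius steel cam overlaps the box's lug 2 mm above it; its slot frees the lug only at the code.
- vial_box: The grey lidded vial box locked in the dock between the dials, 0.25 to 0.5 kg. 58 mm (x) by 92 mm (y), 56 mm tall with its 6 mm feet; flat long faces at x = +-29 mm to grip across. Origin: centre of the underside at the foot tips; y along the length, z up. A lug 16 mm wide, 6 mm thick sticks out of each end to y = +-60 mm, flush with the lid top. 
- lower_box: The other box, same make, loose on the bench, 0.9 kg. 58 mm (x) by 92 mm (y), 56 mm tall with its 6 mm feet; flat long faces at x = +-29 mm to grip across. Origin: centre of the underside at the foot tips; y along the length, z up. A lug 16 mm wide, 6 mm thick sticks out of each end to y = +-60 mm, flush with the lid top. 
- lower_lid (a point): Centre of the lower box's lid top, 56 mm above its origin, axes as the box. Four rimmed recesses 13 mm (x) by 17 mm (y), 7 mm deep, at x = +-18.5, y = +-32.5 mm from it. The vial box's round domed feet (10 mm, 6 mm tall, same spacing) go into them, either way round; fully down, its origin is 50 mm above the lower box's origin.
- vial_a: Bystander: capped amber vial, 24 mm across, 46 mm tall, on the right of the dock's plate. Origin: centre of its underside.
- vial_b: Bystander: capped amber vial, 24 mm across, 46 mm tall, on the left of the dock's plate. Origin: centre of its underside.
- vial_c: Bystander: larger capped amber vial, 28 mm across, 58 mm tall, on the robot's side of the lower box. Origin: centre of its underside.
- vial_rack: Bystander: aluminium rack of five capped vials, 50 x 150 mm, 62 mm tall. Origin: centre of its underside.
- solvent_bottle: Bystander: amber bottle, 72 mm across, 160 mm tall, beyond the work. Origin: centre of its underside.
- beaker: Bystander: glass beaker, 60 mm across, 80 mm tall. Origin: centre of its underside.
- cap_jar: Bystander: white jar, 60 mm across, 70 mm tall. Origin: centre of its underside.
- marker_pen: Bystander: grey pen with a black cap, 14 mm square, 120 mm along its x axis, lying on the bench beyond the work. Origin: centre of its underside.

How it is judged:
By the outcome, as a careful person would: the job done as asked, in the order asked, and still so for the second after the job is handed in, with the robot touching nothing.
It also fails if it takes over 58 s, if anything falls off the work surface, if the arm or the gripper's body presses on something with over 40 N, if the wrist force passes 120 N, or if a joint passes its speed limit or range.

### The arm

A 6-joint arm with a two-finger parallel gripper is mounted at the origin on the work surface. World frame = base frame: x ahead of the robot, y to its left, z up, the work surface at z = 0. Lengths are in m, angles in rad, forces in N, time in s.
With the tool pointing down it reaches from about 0.25 to 0.775 m from the base axis. Payload 4 kg.
Tool frame: the origin (TCP) lies at the very end of the fingers, on their centre line; the grasp point (between the pads) lies 19 mm behind it; z points along the fingers, y is the direction in which the jaws open and shut (so a half turn about z gives the same grasp; the last joint's range is limited). The gripper opens to 94 mm and grips with 3 to 60 N. Pads are 16 mm wide; open, the fingers measure 119 mm over their backs; the gripper's body (75 mm by 177 mm) begins 78 mm behind the grasp point.
Start: joints at [1.055, 0.087, 1.371, -0, 1.684, -0.103], TCP at [0.221, 0.504, 0.206] pointing down, gripper open.
Joint ranges: [-3.1, 3.1], [-0.76, 2.03], [0.27, 2.55], [-1.08, 4.22], [0.17, 2.65], [-2.57, 2.57]. Speed limits (rad/s): [2.79, 2.79, 3.14, 3.14, 3.14, 3.14].

### API

Orientations are given as [roll, pitch, yaw] about the fixed x, y, z axes, in that order (R = Rz(yaw) Ry(pitch) Rx(roll)).
In Python, from bench import robot, cams, models gives the robot as it stands.
- The arm moves only by the tool step_arm, never from a script. Its argument "series" is a list of rows, each a list of 5 numbers: the gripper command: -1 is shut, 1 is fully open, values between are in proportion, then the shift along the tool's x, y, z in mm, then the turn about the tool's z in degrees. A call has 1 to 20 rows; each row is the pose to reach, as a shift and turn from the pose commanded when the call began, along the tool's axes at that moment; what a row does not reach only later rows make up. A row lasts 1/8 s, in which the tool goes at most 62.5 mm and 10.7 degrees, less where a joint would pass 70% of its speed; a pose out of reach is approached as far as the arm can. A call with a gripper value outside its range is refused whole. The fingers move at their own pace and stop on an object; the grip force is fixed at half the most. Time passes only in rows, so rows that repeat a pose let the fingers close. It gives the time, the measured TCP pose, the force and the opening at its end, in the units of the state.
- robot.get_obs(): the state, without advancing time (a new reading comes with each control period).
- cams.snapshot(name): name is "scene" or "top"; returns a dict with "pixels" (480x640x3 uint8, red, green, blue), "fov_y" (degrees; the focal length in pixels is half the picture's height over the tangent of half this angle, whatever the lens; pixels are square), "cx", "cy" (the principal point, pixels), "R" (3x3) and "t" (3): a world point X has camera coordinates R X + t. Camera axes: x right, y down, z forward; pixel columns grow to the right and rows downward; lengths in m; the calibration is good to about 2 mm. A picture is of the moment at which its call begins. There is no depth.
- robot.close_job(): hands the job in, once; it reports no verdict.
Trained networks look in a picture, given as the dict that the camera call returned (one of the last four; its "shot" number tells which), for a name from the list of things; names that differ only in an ending like _2 or _b are one class to them, and where a whole thing is asked for, a point or a joint stands for the part that bears it (a point fixed in the world has none). Each returns a list of dicts, best first, with "p" (0 to 1); they miss things now and then, are a little off and sometimes report something else, mostly with a low value. They report only what shows in the picture. A call takes as long as a camera call.
- models.find_in(picture, label): "position" ([x, y, z] in m, in world coordinates, good to about 4 mm: the middle of the surface that is visible of it).
- models.pinpoint(picture, label): "position" ([x, y, z] in m, in world coordinates, good to about 4 mm: a listed point, or the origin of a listed thing).
The state is a dict: "time": time; "joint_positions": joint angles; "qvel": joint speeds; "joint_torque": joint torques, N m; "tool_pos": TCP position; "ee_rot": TCP orientation; "wrist_force": force on the tool from outside, world axes, zero at the start; "wrist_torque": the same for the moment, N m; "width": finger opening in m.
Only numpy, scipy, OpenCV 4.12 (cv2) and the standard library are available. Lean on these libraries where they do the work, as an engineer would, in place of code of your own. Each camera call takes 0.05 s, during which the arm holds its last target. There are 200 camera calls.

## Working session

There is one attempt and no reset: what is moved stays moved. The work goes in short steps, Python scripts to look and compute and a tool call to move; the robot and the scene stay as the last step left them, time stands still between calls to the robot, and variables do not carry over. Pictures are saved under pics/ and viewed, about 8 in all and at most 12, crops included, and the job is handed in when it is done.

Besides the shell and the picture viewer there is one more tool, called after "Emit:" as name(argument=value, ...) on one line, values as JSON. step_arm: Moves the arm, as the interface text tells. Its arguments: {"type":"object","properties":{"series":{"type":"array","items":{"type":"array","items":{"type":"number"}}}},"required":["series"]}

```bash
mkdir -p pics; cat > h.py <<'E'
import numpy as np, cv2
from bench import robot, cams, models
def snap(n,f):
    p=cams.snapshot(n); cv2.imwrite('pics/'+f,p['pixels'][:,:,::-1]); return p
def foc(p): return 240/np.tan(np.radians(p['fov_y'])/2)
def proj(p,X):
    c=np.asarray(p['R'])@np.asarray(X,float)+np.asarray(p['t']); f=foc(p)
    return np.array([p['cx']+f*c[0]/c[2],p['cy']+f*c[1]/c[2]])
def ray(p,uv,z):
    R=np.asarray(p['R']);t=np.asarray(p['t']);f=foc(p)
    d=R.T@np.array([(uv[0]-p['cx'])/f,(uv[1]-p['cy'])/f,1]);o=-R.T@t
    return o+d*(z-o[2])/d[2]
E
python3 - <<'E'
from h import *
o=robot.get_obs(); print({k:np.round(v,3) for k,v in o.items()})
for n in('top','scene'):
    p=snap(n,n+'1.png'); print(n,{k:np.round(p[k],3).tolist() for k in('fov_y','cx','cy','R','t')})
    for l in ['lock_dock','dial_left_grip','dial_right_grip','vial_box','lower_box','lower_lid','vial_a','vial_b','vial_c','vial_rack','solvent_bottle','beaker','cap_jar','marker_pen']:
        r=models.pinpoint(p,l)
        print(l,[(np.round(x['position'],3).tolist(),round(x['p'],2),proj(p,x['position']).round().tolist()) for x in r[:2]])
E
```

```text
{'time': np.float64(0.0), 'joint_positions': array([ 1.055,  0.088,  1.372,  0.   ,  1.684, -0.103]), 'qvel': array([ 0.   , -0.   ,  0.   ,  0.001,  0.001, -0.   ]), 'joint_torque': array([ 1.0000e-03, -3.4018e+01, -3.0243e+01,  7.2000e-02,  3.3000e-02,
       -0.0000e+00]), 'tool_pos': array([0.22 , 0.503, 0.204]), 'ee_rot': array([-3.139, -0.   ,  2.729]), 'wrist_force': array([-0.142, -0.115,  0.106]), 'wrist_torque': array([ 0.022, -0.003, -0.006]), 'width': np.float64(0.094)}
top {'fov_y': 50.048, 'cx': 319.252, 'cy': 240.128, 'R': [[-0.021, -1.0, -0.009], [-0.989, 0.022, -0.148], [0.148, 0.006, -0.989]], 't': [0.034, 0.583, 1.51]}
lock_dock [([0.484, -0.146, -0.002], 0.82, [374.0, 273.0]), ([0.534, 0.181, -0.004], 0.68, [268.0, 259.0])]
dial_left_grip [([0.472, -0.059, 0.103], 0.85, [348.0, 275.0])]
dial_right_grip [([0.503, -0.234, 0.102], 0.82, [408.0, 263.0])]
vial_box [([0.491, -0.147, 0.004], 0.97, [375.0, 271.0])]
lower_box [([0.534, 0.182, -0.005], 0.76, [268.0, 259.0]), ([0.491, -0.147, 0.005], 0.7, [375.0, 271.0])]
lower_lid []
vial_a [([0.47, 0.235, 0.002], 0.56, [25
[... 1218 characters left out ...]
8.0])]
vial_a [([0.467, 0.233, -0.002], 0.73, [416.0, 302.0]), ([0.531, 0.176, -0.001], 0.62, [376.0, 298.0])]
vial_b [([0.467, 0.233, -0.002], 0.73, [416.0, 302.0]), ([0.531, 0.176, -0.001], 0.62, [376.0, 298.0])]
vial_c [([0.467, 0.233, -0.002], 0.73, [416.0, 302.0]), ([0.531, 0.176, -0.001], 0.62, [376.0, 298.0])]
vial_rack [([0.757, 0.057, 0.0], 0.9, [258.0, 309.0])]
solvent_bottle [([0.766, -0.178, -0.002], 0.78, [203.0, 247.0]), ([0.505, -0.432, 0.002], 0.3, [244.0, 153.0])]
beaker [([0.394, 0.46, 0.001], 0.76, [520.0, 358.0]), ([0.39, -0.068, 0.006], 0.2, [358.0, 209.0])]
cap_jar [([0.502, -0.434, -0.0], 0.89, [245.0, 153.0])]
marker_pen [([0.706, 0.253, 0.001], 0.75, [332.0, 361.0])]
```

View pics/top1.png

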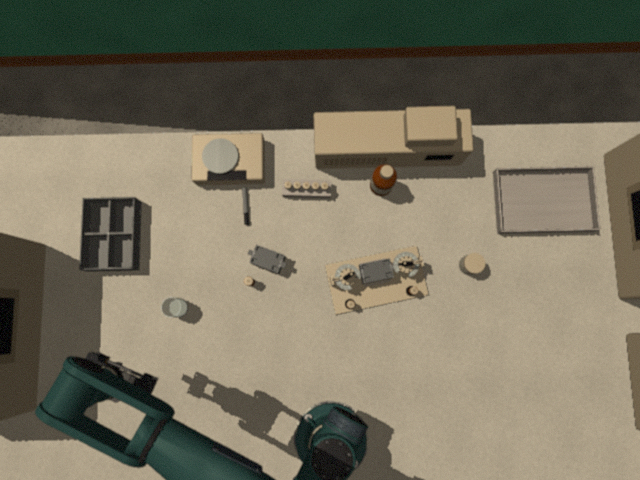

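View pics/scene1.png

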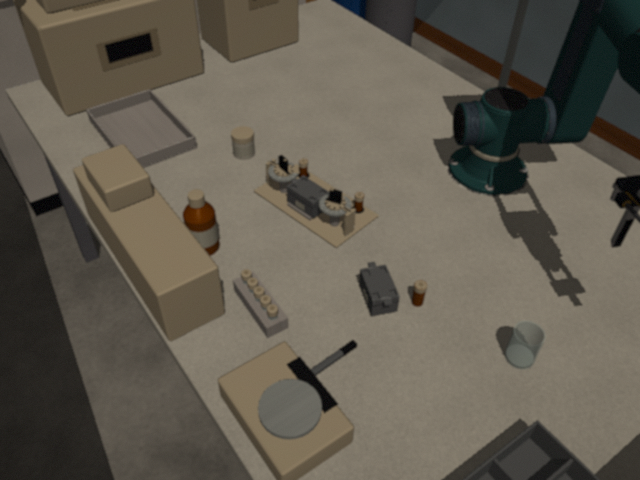

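```bash
cat >> h.py <<'E'
def rect(p,c,z,half,N=266,yaw=0):
    # image up = +x rotated by yaw, left = +y
    a=np.array([np.cos(yaw),np.sin(yaw)]);b=np.array([-a[1],a[0]])
    src=[];dst=[]
    for i,j in((1,1),(1,-1),(-1,-1),(-1,1)):
        w=np.r_[np.asarray(c)[:2]+half*(i*a+j*b),z]; src.append(proj(p,w)); dst.append([(1-j)*N/2,(1-i)*N/2])
    M=cv2.getPerspectiveTransform(np.float32(dst),np.float32(src))
    return cv2.warpPerspective(p['pixels'][:,:,::-1],M,(N,N),flags=cv2.INTER_CUBIC|cv2.WARP_INVERSE_MAP)
E
python3 - <<'E'
from h import *
rows=[]
for n in('top','scene'):
    p=cams.snapshot(n)
    rows.append(np.hstack([rect(p,(.4735,-.061),.077,.036,yaw=.165),rect(p,(.502,-.233),.077,.036,yaw=.165),rect(p,(.532,.179),.056,.08)]))
cv2.imwrite('pics/r1.png',np.vstack(rows))
E
```

```text
(no output)
```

View pics/r1.png

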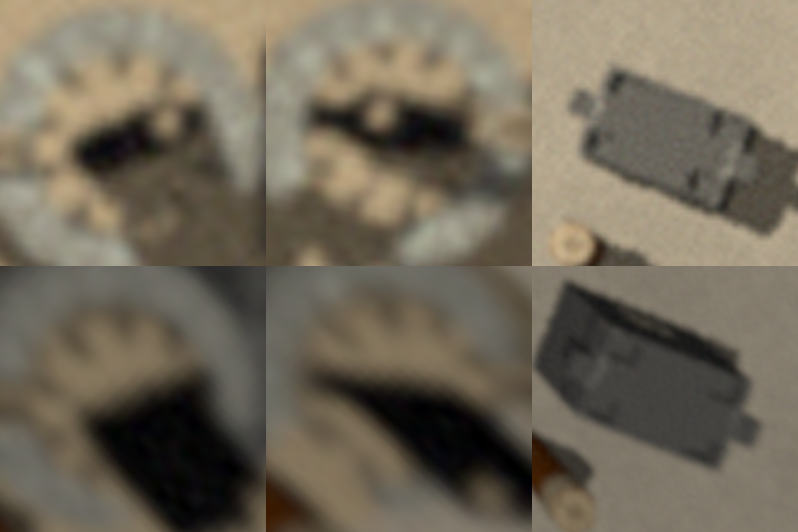

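```bash
python3 - <<'E'
from h import *
p=cams.snapshot('top');q=cams.snapshot('scene')
f=[rect(x,c,.111,.025,N=390,yaw=.165) for x in(p,q) for c in((.4735,-.061),(.502,-.233))]
g=[cv2.convertScaleAbs(i,alpha=1.6) for i in f]
cv2.imwrite('pics/r2.png',cv2.resize(np.vstack([np.hstack(g[:2]),np.hstack(g[2:])]),(600,600)))
E
```

```text
(no output)
```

View pics/r2.png

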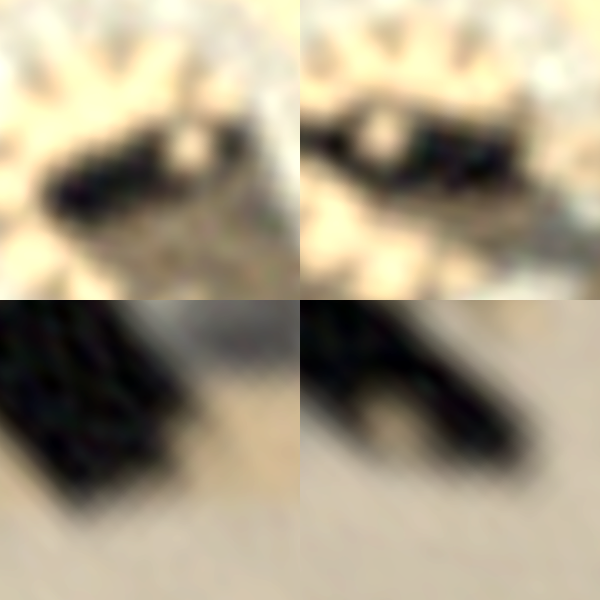

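Emit:
step_arm(series=[[0, -458, -415, 30, 40], [0, -458, -415, 30, 40], [0, -458, -415, 30, 40], [0, -458, -415, 30, 40], [0, -458, -415, 30, 40], [0, -458, -415, 30, 40], [0, -458, -415, 30, 40], [0, -458, -415, 30, 40], [0, -458, -415, 30, 40], [0, -458, -415, 30, 40], [0, -458, -415, 30, 40], [0, -458, -415, 30, 40], [0, -458, -415, 30, 40], [0, -458, -415, 30, 40]])

```text
time: 3.45
tool_pos: [0.4735, -0.0588, 0.1759]
ee_rot: [3.141, 0.0, 2.033]
wrist_force: [0.4, 0.3, -0.6]
width: 0.047
```

Emit:
step_arm(series=[[0, -1, -1, 40, 0], [0, -1, -1, 65, 0], [0, -1, -1, 80, 0], [0, -1, -1, 92, 0], [0, -1, -1, 92, 0], [0, -1, -1, 92, 0]])

```text
time: 4.2
tool_pos: [0.474, -0.0615, 0.0844]
ee_rot: [3.14, 0.001, 2.031]
wrist_force: [-0.4, -0.3, 0.1]
width: 0.0471
```

```bash
python3 - <<'E'
from h import *
p=snap('top','t2.png');q=snap('scene','s2.png')
a=cv2.resize(cv2.imread('pics/t2.png')[230:320,310:440],(390,270),interpolation=cv2.INTER_CUBIC)
b=cv2.resize(cv2.imread('pics/s2.png')[130:250,240:400],(400,300),interpolation=cv2.INTER_CUBIC)
c=np.zeros((300,790,3),np.uint8);c[:270,:390]=a;c[:,390:]=b;cv2.imwrite('pics/v2.png',c)
E
```

```text
(no output)
```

View pics/v2.png

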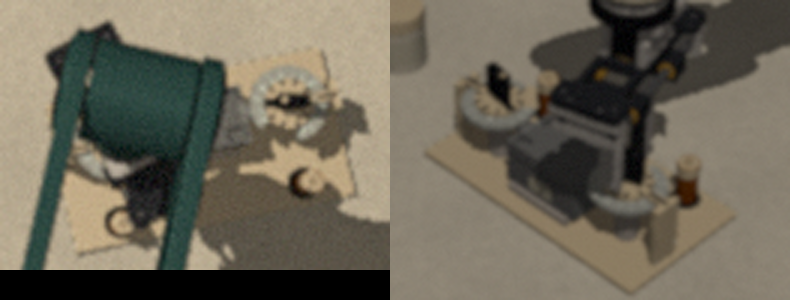

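Emit:
step_arm(series=[[-0.4, 0, 0, 0, 0], [-0.6, 0, 0, 0, 0], [-1, 0, 0, 0, 0], [-1, 0, 0, 0, 0], [-1, 0, 0, 0, 0], [-1, 0, 0, 0, 0], [-1, 0, 0, 0, 0]])

```text
time: 5.18
tool_pos: [0.4727, -0.0615, 0.0835]
ee_rot: [-3.14, -0.0, 2.031]
wrist_force: [-3.7, -1.7, 3.3]
width: 0.0117
```

```bash
python3 - <<'E'
from h import *
o=robot.get_obs(); print({k:np.round(o[k],4) for k in('tool_pos','ee_rot','wrist_force','wrist_torque','width')})
E
```

```text
{'tool_pos': array([ 0.4727, -0.0615,  0.0835]), 'ee_rot': array([-3.1404e+00, -5.0000e-04,  2.0306e+00]), 'wrist_force': array([-3.6536, -1.7111,  3.2517]), 'wrist_torque': array([-0.1786,  0.7731, -0.0219]), 'width': np.float64(0.0117)}
```

Emit:
step_arm(series=[[-1, 0, -1, 0, -6], [-1, 0, -1, 0, -12], [-1, 0, -1, 0, -18], [-1, 0, -1, 0, -24], [-1, 0, -1, 0, -30], [-1, 0, -1, 0, -36], [-1, 0, -1, 0, -42], [-1, 0, -1, 0, -48], [-1, 0, -1, 0, -55], [-1, 0, -1, 0, -55], [-1, 0, -1, 0, -55]])

```text
time: 6.55
tool_pos: [0.4739, -0.0598, 0.0835]
ee_rot: [3.137, 0.003, 2.991]
wrist_force: [1.6, 4.9, 1.5]
width: 0.0115
```

```bash
python3 - <<'E'
from h import *
o=robot.get_obs(); print({k:np.round(o[k],4) for k in('tool_pos','ee_rot','wrist_force','wrist_torque','width')})
# dock yaw from cam: plate corners via first-picture networks, both cams
p=snap('top','t3.png')
for l in('lock_dock','dial_right_grip','vial_box'): print(l,[np.round(r['position'],4) for r in models.pinpoint(p,l)[:1]])
E
```

```text
{'tool_pos': array([ 0.4739, -0.0598,  0.0835]), 'ee_rot': array([3.1369e+00, 3.0000e-03, 2.9911e+00]), 'wrist_force': array([1.6469, 4.8678, 1.5092]), 'wrist_torque': array([ 0.7849, -0.2632,  0.0299]), 'width': np.float64(0.0115)}
lock_dock [array([ 0.4868, -0.1469, -0.0026])]
dial_right_grip [array([ 0.5034, -0.2332,  0.1013])]
vial_box [array([ 0.4909, -0.1476,  0.0071])]
```

Emit:
step_arm(series=[[0, 0, 0, 0, 0], [0, 0, 0, 0, 0], [0, 0, 0, 0, 0], [0, 0, 0, 0, 0], [0, 0, 0, -40, 0], [0, 0, 0, -80, 0], [0, -54, -167, -80, 83], [0, -54, -167, -80, 83], [0, -54, -167, -80, 83], [0, -54, -167, -80, 83], [0, -54, -167, -80, 83], [0, -54, -167, -80, 83], [0, -54, -167, -80, 83], [0, -54, -167, -80, 83], [0, -54, -167, -80, 83], [0, -54, -167, -80, 83]])

```text
time: 8.75
tool_pos: [0.5006, -0.2351, 0.1634]
ee_rot: [3.142, -0.0, 1.544]
wrist_force: [-0.0, 0.2, 1.2]
width: 0.0468
```

```bash
python3 - <<'E'
from h import *
o=robot.get_obs(); print({k:np.round(o[k],4) for k in('tool_pos','ee_rot','wrist_force','joint_positions')})
p=snap('top','t4.png');q=snap('scene','s4.png')
c=np.hstack([rect(p,(.4717,-.0595),.077,.036,N=390,yaw=.165),rect(p,(.4717,-.0595),.111,.036,N=390,yaw=.165)])
cv2.imwrite('pics/v4.png',cv2.convertScaleAbs(c,alpha=1.4))
E
```

```text
{'tool_pos': array([ 0.5006, -0.2351,  0.1634]), 'ee_rot': array([ 3.1416e+00, -1.0000e-04,  1.5438e+00]), 'wrist_force': array([-0.0024,  0.1706,  1.2431]), 'joint_positions': array([-5.4160e-01,  1.0590e-01,  1.4336e+00,  1.0000e-04,  1.6021e+00,
       -5.1460e-01])}
```

View pics/v4.png

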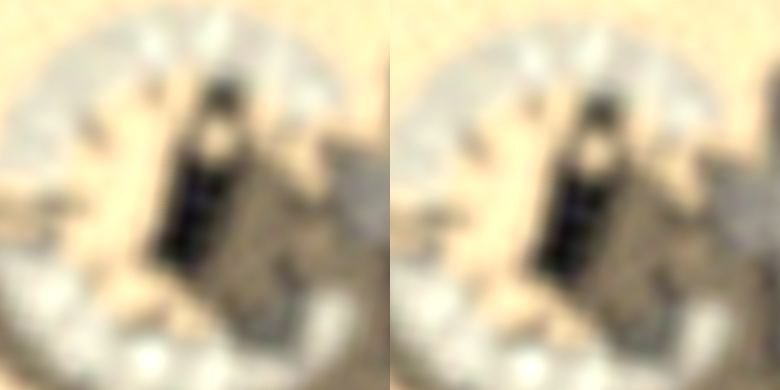

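Emit:
step_arm(series=[[0, 1, 1, 40, 0], [0, 1, 1, 65, 0], [0, 1, 1, 80, 0], [0, 1, 1, 80, 0], [0, 1, 1, 80, 0], [-0.4, 1, 1, 80, 0], [-0.6, 1, 1, 80, 0], [-1, 1, 1, 80, 0], [-1, 1, 1, 80, 0], [-1, 1, 1, 80, 0], [-1, 1, 1, 80, 0], [-1, 1, 1, 80, 0]])

```text
time: 10.35
tool_pos: [0.504, -0.2343, 0.0838]
ee_rot: [3.136, 0.001, 1.542]
wrist_force: [5.6, -0.3, -2.0]
width: 0.0121
```

```bash
python3 - <<'E'
from h import *
o=robot.get_obs(); print({k:np.round(o[k],4) for k in('tool_pos','ee_rot','wrist_force','wrist_torque','width')})
E
```

```text
{'tool_pos': array([ 0.504 , -0.2343,  0.0838]), 'ee_rot': array([3.1361e+00, 7.0000e-04, 1.5423e+00]), 'wrist_force': array([ 5.6267, -0.3472, -1.9845]), 'wrist_torque': array([-0.1858, -0.9494, -0.0563]), 'width': np.float64(0.0121)}
```

Emit:
step_arm(series=[[-1, 0, 1, 0, 6], [-1, 0, 1, 0, 12], [-1, 0, 2, 0, 18], [-1, 0, 2, 0, 24], [-1, 0, 2, 0, 30], [-1, 0, 2, 0, 36], [-1, 0, 2, 0, 42], [-1, 0, 2, 0, 48], [-1, 0, 2, 0, 54], [-1, 0, 2, 0, 60], [-1, 0, 2, 0, 60], [-1, 0, 2, 0, 60]])

```text
time: 11.85
tool_pos: [0.5025, -0.2334, 0.0838]
ee_rot: [-3.139, 0.001, 0.497]
wrist_force: [-4.3, 3.6, 4.6]
width: 0.0115
```

```bash
python3 - <<'E'
from h import *
o=robot.get_obs(); print({k:np.round(o[k],4) for k in('tool_pos','ee_rot','wrist_force','wrist_torque','width')})
E
```

```text
{'tool_pos': array([ 0.5025, -0.2334,  0.0838]), 'ee_rot': array([-3.1388e+00,  1.5000e-03,  4.9680e-01]), 'wrist_force': array([-4.3124,  3.6036,  4.5752]), 'wrist_torque': array([ 0.5809,  1.0289, -0.0897]), 'width': np.float64(0.0115)}
```

Emit:
step_arm(series=[[0, 0, 0, 0, 0], [0, 0, 0, 0, 0], [0, 0, 0, 0, 0], [0, 0, 0, 0, 0], [0, 0, 0, -40, 0], [0, 0, 0, -80, 0], [1, 29, -84, -80, -72], [1, 29, -84, -80, -72], [1, 29, -84, -80, -72], [1, 29, -84, -80, -72], [1, 29, -84, -80, -72], [1, 29, -84, -80, -72], [1, 29, -84, -80, -72], [1, 29, -84, -80, -72], [1, 29, -84, -80, -72]])

```text
time: 13.72
tool_pos: [0.4893, -0.1465, 0.1635]
ee_rot: [3.141, -0.0, 1.75]
wrist_force: [0.4, 1.0, -0.4]
width: 0.0941
```

```bash
python3 - <<'E'
from h import *
o=robot.get_obs(); print({k:np.round(o[k],4) for k in('tool_pos','ee_rot','wrist_force','width')})
p=snap('top','t5.png');q=snap('scene','s5.png')
c=np.hstack([rect(x,c,.077,.04,N=390,yaw=.184) for x,c in((p,(.4717,-.0595)),(p,(.504,-.2325)))])
d=np.hstack([rect(x,c,.077,.04,N=390,yaw=.184)[100:300] for x,c in((q,(.4717,-.0595)),(q,(.504,-.2325)))])
cv2.imwrite('pics/v5.png',cv2.convertScaleAbs(np.vstack([c,d]),alpha=1.4))
E
```

```text
{'tool_pos': array([ 0.4893, -0.1465,  0.1635]), 'ee_rot': array([ 3.1415, -0.    ,  1.7496]), 'wrist_force': array([ 0.4409,  1.0338, -0.4135]), 'width': np.float64(0.0941)}
```

View pics/v5.png

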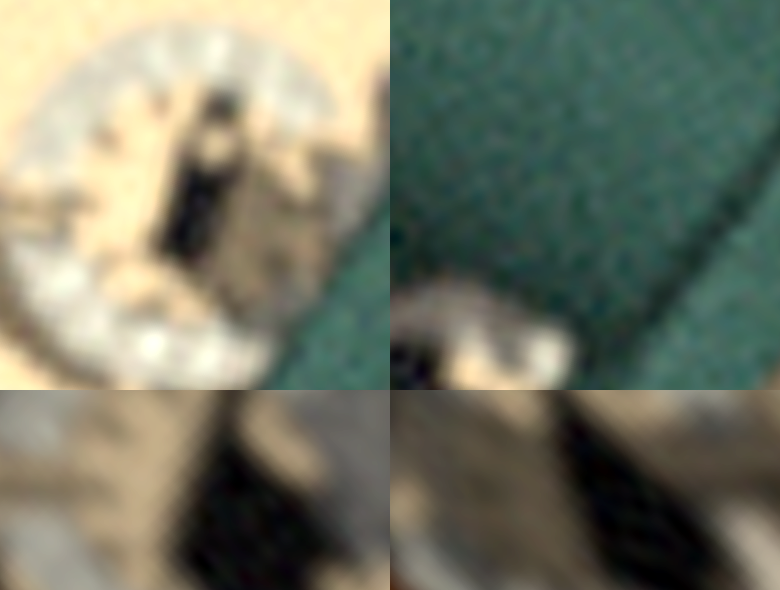

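Emit:
step_arm(series=[[1, 1, -1, 50, 0], [1, 1, -1, 90, 0], [1, 1, -1, 115, 0], [1, 1, -1, 130, 0], [1, 1, -1, 137, 0], [1, 1, -1, 137, 0], [1, 1, -1, 137, 0], [0.4, 1, -1, 137, 0], [0.4, 1, -1, 137, 0], [-0.2, 1, -1, 137, 0], [-0.2, 1, -1, 137, 0], [-1, 1, -1, 137, 0], [-1, 1, -1, 137, 0], [-1, 1, -1, 137, 0]])

```text
time: 15.58
tool_pos: [0.4882, -0.1457, 0.0265]
ee_rot: [3.141, 0.0, 1.751]
wrist_force: [-0.3, -0.1, 0.9]
width: 0.0578
```

```bash
python3 - <<'E'
from h import *
o=robot.get_obs(); print({k:np.round(o[k],4) for k in('tool_pos','ee_rot','wrist_force','wrist_torque','width')})
E
```

```text
{'tool_pos': array([ 0.4882, -0.1457,  0.0265]), 'ee_rot': array([3.1415, 0.    , 1.7514]), 'wrist_force': array([-0.3164, -0.1494,  0.9239]), 'wrist_torque': array([-0.0342,  0.0687,  0.026 ]), 'width': np.float64(0.0578)}
```

Emit:
step_arm(series=[[-1, 0, 0, -1, 0], [-1, 0, 0, -2, 0], [-1, 0, 0, -3, 0], [-1, 0, 0, -4, 0], [-1, 0, 0, -4, 0]])

```text
time: 16.2
tool_pos: [0.4882, -0.1457, 0.0305]
ee_rot: [3.141, 0.0, 1.751]
wrist_force: [-1.0, -0.9, -3.3]
width: 0.0579
```

Emit:
step_arm(series=[[-1, 0, 0, -8, 0], [-1, 0, 0, -16, 0], [-1, 0, 0, -26, 0], [-1, 0, 0, -40, 0], [-1, 0, 0, -60, 0], [-1, 0, 0, -85, 0], [-1, 0, 0, -110, 0], [-1, 0, 0, -130, 0], [-1, 0, 0, -140, 0], [-1, 0, 0, -140, 0]])

```text
time: 17.45
tool_pos: [0.4886, -0.1458, 0.1715]
ee_rot: [3.14, 0.001, 1.751]
wrist_force: [-0.3, -0.6, -3.2]
width: 0.058
```

```bash
python3 - <<'E'
from h import *
o=robot.get_obs(); print({k:np.round(o[k],4) for k in('tool_pos','ee_rot','wrist_force','wrist_torque','width')})
p=snap('top','t6.png');q=snap('scene','s6.png')
im=p['pixels'][:,:,::-1]
L=(.529,.177)
r=[cv2.convertScaleAbs(rect(x,L,.056,.07,N=390,yaw=-.39),alpha=1.5) for x in(p,q)]
cv2.imwrite('pics/v6.png',np.hstack(r))
for x in(p,q):
  for l in('vial_box','lower_box','lower_lid'): print(l,[(np.round(k['position'],4).tolist(),round(k['p'],2)) for k in models.pinpoint(x,l)[:2]])
E
```

```text
{'tool_pos': array([ 0.4886, -0.1458,  0.1715]), 'ee_rot': array([3.1399e+00, 1.0000e-03, 1.7514e+00]), 'wrist_force': array([-0.2831, -0.575 , -3.1587]), 'wrist_torque': array([-0.0913,  0.0576,  0.0158]), 'width': np.float64(0.058)}
vial_box [([0.4877, -0.1485, 0.1534], 0.52), ([0.4857, -0.1477, -0.0029], 0.31)]
lower_box [([0.5371, 0.1807, -0.0034], 0.68)]
lower_lid [([0.5308, 0.1783, 0.0556], 0.86)]
vial_box [([0.4872, -0.1434, 0.1508], 0.79), ([0.7628, -0.1773, 0.0004], 0.68)]
lower_box [([0.5335, 0.1766, 0.0015], 0.74)]
lower_lid [([0.5323, 0.1776, 0.0545], 0.83), ([0.7573, 0.0583, -0.003], 0.59)]
```

View pics/v6.png

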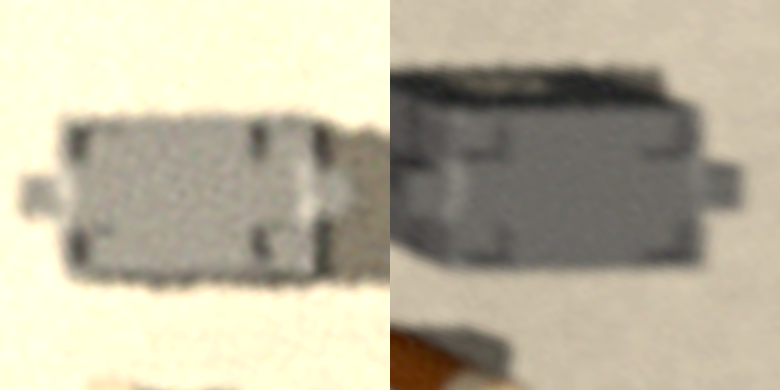

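```bash
cat > fit.py <<'E'
from h import *
from scipy.optimize import minimize
V=np.array([.4882,-.1457]);VY=np.radians(10.4)
def pts(x,y,a,z0,kind):
    b=[(sx*.029,sy*.046,z) for sx in(1,-1) for sy in(1,-1) for z in(.006,.056)]
    l=[[(sx*.008,sy*w,z) for sx in(1,-1) for w in(.046,.060) for z in(.050,.056)] for sy in(1,-1)]
    c,s=np.cos(a),np.sin(a)
    return [np.array([(x+c*p-s*q,y+s*p+c*q,z0+z) for p,q,z in g]) for g in([b]+l)]
for n,f in(('top','t1'),('scene','s1')):
    p=dict(cams.snapshot(n)); im=cv2.imread('pics/%s.png'%{'t1':'top1','s1':'scene1'}[f]); p['pixels']=im[:,:,::-1]
    # hull fit of the lower box on a grey mask
    S=6; uv=proj(p,(.53,.177,.03)).astype(int); o=uv-45
    cr=cv2.resize(im[o[1]:o[1]+90,o[0]:o[0]+90],None,fx=S,fy=S,interpolation=cv2.INTER_CUBIC).astype(float)
    sat=(cr.max(2)-cr.min(2))/(cr.max(2)+1)
    m=cv2.GaussianBlur(sat,(0,0),4); m=(m<(np.median(m)*.55)).astype(np.uint8)
    k,lab,st,_=cv2.connectedComponentsWithStats(m); i=1+np.argmax(st[1:,4]); m=(lab==i).astype(np.uint8)
    def sil(v):
        r=np.zeros(m.shape,np.uint8)
        for g in pts(*v,0,0):
            q=np.array([(proj(p,X)-o+.5)*S-.5 for X in g]); cv2.fillConvexPoly(r,cv2.convexHull((q*16).round().astype(np.int32)),1,shift=4)
        return r
    def cost(v):
        r=sil((v[0]/1e3,v[1]/1e3,v[2]/50)); return 1-(r&m).sum()/(r|m).sum()
    w=min((minimize(cost,[530+a,177+b,-20+d],method='Nelder-Mead',options=dict(initial_simplex=np.array([530+a,177+b,-20+d])+np.array([[0,0,0],[4,0,0],[0,4,0],[0,0,4]]))) for a,b,d in((0,0,0),(2,-2,1))),key=lambda r:r.fun)
    print(n,'hull',w.x[:2].round(2),np.degrees(w.x[2]/50).round(2),'iou',1-w.fun)
    # lid-to-lid registration: vial box (pose known from gripper) vs lower box guess
    ly=np.degrees(w.x[2]/50)
    for half in(False,True):
        A=rect(p,V,.064,.06,N=360,yaw=VY+np.pi*half); B=rect(p,w.x[:2]/1e3,.056,.06,N=360,yaw=w.x[2]/50)
        g=[cv2.cvtColor(t,cv2.COLOR_BGR2GRAY).astype(np.float32) for t in(A,B)]
        mk=np.zeros((360,360),np.uint8); mk[80:280,55:305]=1
        W=np.eye(2,3,dtype=np.float32)
        try:
            cc,W=cv2.findTransformECC(g[0],g[1],W,cv2.MOTION_EUCLIDEAN,(3,300,1e-6),mk,5)
            d=W@np.array([179.5,179.5,1])-179.5
            a=w.x[2]/50; fx,fy=-d[1]/3,-d[0]/3
            print('  ecc',round(cc,3),'lower lid',(w.x[:2]+[np.cos(a)*fx-np.sin(a)*fy,np.sin(a)*fx+np.cos(a)*fy]).round(2),'yaw',round(ly-np.degrees(np.arctan2(W[1,0],W[0,0])),2))
        except cv2.error as e: print('  ecc fail')
    ov=cr.astype(np.uint8).copy()
    for M,c in((m,(0,255,0)),(sil((w.x[0]/1e3,w.x[1]/1e3,w.x[2]/50)),(0,0,255))): cv2.drawContours(ov,cv2.findContours(M,0,1)[0],-1,c,1)
    cv2.imwrite(f'pics/ov_{n}.png',cv2.resize(ov,(390,390)))
cv2.imwrite('pics/v7.png',np.hstack([cv2.imread('pics/ov_top.png'),cv2.imread('pics/ov_scene.png')]))
E
python3 fit.py
```

```text
top hull [543.04 182.39] -47.02 iou 0.010156218134355743
  ecc 0.922 lower lid [529.9 173.7] yaw -21.29
  ecc fail
scene hull [530.56 177.16] -26.69 iou 0.8470737097234103
  ecc 0.596 lower lid [535.74 189.33] yaw -11.94
  ecc fail
```

View pics/v7.png

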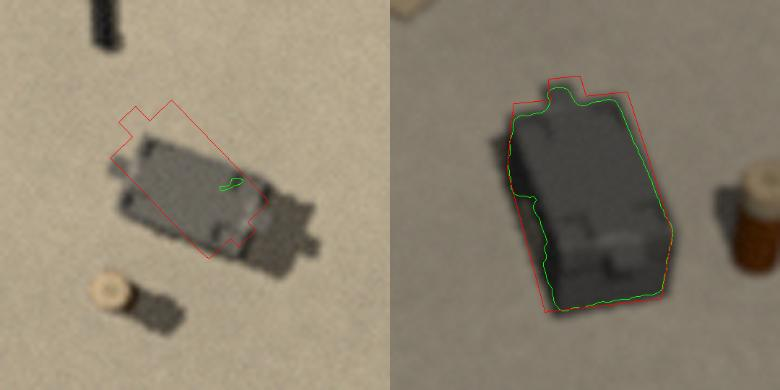

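```bash
sed -i 's|    m=cv2.GaussianBlur(sat.*|    m=cv2.GaussianBlur(sat,(0,0),4); t,_=cv2.threshold((m*400).clip(0,255).astype(np.uint8),0,255,cv2.THRESH_OTSU); m=(m*400<t).astype(np.uint8); m[:,:40]=0; print("thr",t/400)|' fit.py
# ECC from a fixed sane guess
sed -i 's|    ly=np.degrees(w.x\[2\]/50)|    w.xh=w.x.copy(); w.x=np.array([530,177.5,50*np.radians(-22)]); ly=-22|; s|(w.x\[0\]/1e3,w.x\[1\]/1e3,w.x\[2\]/50)|(w.xh[0]/1e3,w.xh[1]/1e3,w.xh[2]/50)|' fit.py
sed -i 's/    i=1+np/    i=1+np/; s/i=1+np.argmax(st\[1:,4\])/i=lab[m.shape[0]\/\/2,m.shape[1]\/\/2] or 1+np.argmax(st[1:,4])/' fit.py
python3 fit.py
```

```text
thr 0.17
top hull [531.08 179.88] -22.81 iou 0.9103818239192174
  ecc 0.84 lower lid [532.04 176.72] yaw -22.05
  ecc fail
thr 0.375
scene hull [583.43 202.41] 23.89 iou 0.2520152992837428
  ecc 0.538 lower lid [536.8  205.46] yaw -0.4
  ecc fail
```

View pics/v7.png

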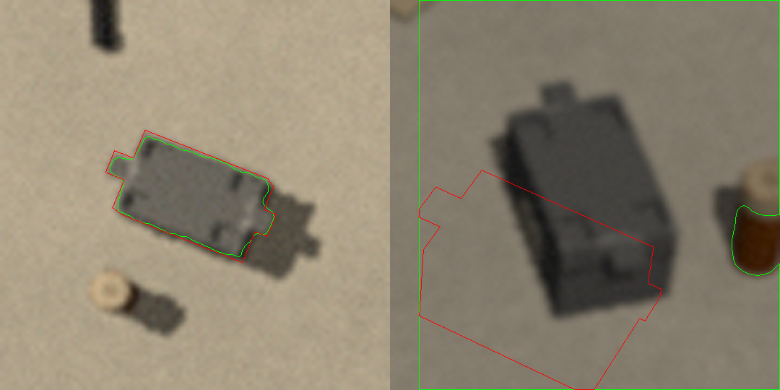

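Emit:
step_arm(series=[[-1, 15, 5, 0, 2], [-1, 45, 15, 0, 5], [-1, 85, 27, 0, 9], [-1, 125, 40, 0, 13], [-1, 165, 53, 0, 18], [-1, 205, 66, 0, 22], [-1, 245, 79, 0, 26], [-1, 280, 90, 0, 30], [-1, 300, 97, 0, 32], [-1, 310, 100, 0, 33], [-1, 310, 100, 25, 33], [-1, 310, 100, 50, 33], [-1, 310, 100, 65, 33], [-1, 310, 100, 70, 33], [-1, 310, 100, 70, 33], [-1, 310, 100, 70, 33]])

```text
time: 20.05
tool_pos: [0.5316, 0.1774, 0.1018]
ee_rot: [3.14, -0.001, 1.175]
wrist_force: [0.9, 0.3, -2.5]
width: 0.0579
```

```bash
python3 - <<'E'
from h import *
o=robot.get_obs(); print({k:np.round(o[k],4) for k in('tool_pos','ee_rot','wrist_force','wrist_torque','width')})
T=o['tool_pos'];yaw=o['ee_rot'][2]-np.pi/2
p=snap('top','t8.png');q=snap('scene','s8.png')
im=cv2.imread('pics/s8.png'); S=6; c=proj(q,(.53,.177,.06)).astype(int); o0=c-[50,50]
cr=cv2.resize(im[o0[1]:o0[1]+100,o0[0]:o0[0]+100],None,fx=S,fy=S,interpolation=cv2.INTER_CUBIC); cr=cv2.convertScaleAbs(cr,alpha=2)
def draw(x,y,a,z0,col):
    R=np.array([[np.cos(a),-np.sin(a)],[np.sin(a),np.cos(a)]])
    P=lambda u,v,z: tuple(((proj(q,np.r_[R@[u,v]+[x,y],z0+z])-o0+.5)*S-.5).round().astype(int).tolist())
    for z in(.006,.056):
        k=[P(s*.029,t*.046,z) for s,t in((1,1),(1,-1),(-1,-1),(-1,1))]
        for i in range(4): cv2.line(cr,k[i],k[(i+1)%4],col,1)
    for s,t in((1,1),(1,-1),(-1,1)): cv2.line(cr,P(s*.029,t*.046,.006),P(s*.029,t*.046,.056),col,1)
draw(T[0],T[1],yaw,T[2]-.0185,(0,255,0)); draw(.531,.1775,np.radians(-22.4),0,(0,0,255))
cv2.imwrite('pics/v8.png',cr)
E
```

```text
{'tool_pos': array([0.5316, 0.1774, 0.1018]), 'ee_rot': array([ 3.1397e+00, -1.4000e-03,  1.1753e+00]), 'wrist_force': array([ 0.8608,  0.2869, -2.4688]), 'wrist_torque': array([-0.0915,  0.0484,  0.0115]), 'width': np.float64(0.0579)}
```

View pics/v8.png

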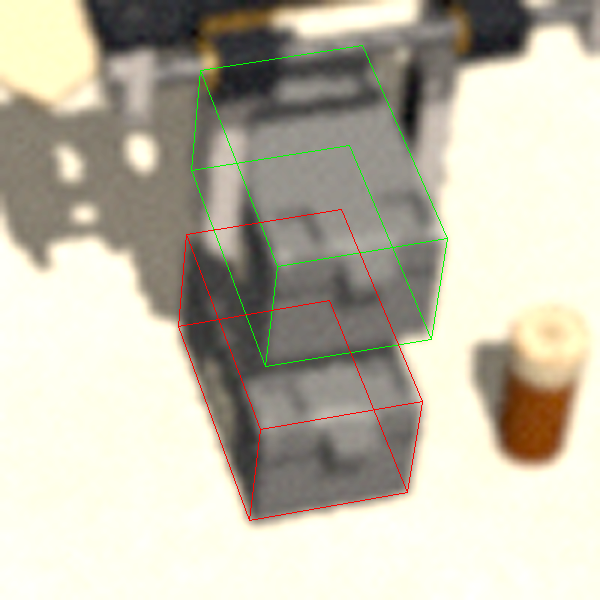

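```bash
python3 - <<'E'
from h import *
q=dict(cams.snapshot('scene'))
o=robot.get_obs();T=o['tool_pos'];print(T,o['ee_rot'])
def face(x,y,a,z0):
    R=np.array([[np.cos(a),-np.sin(a)],[np.sin(a),np.cos(a)]]);k=4000 # px/m
    c=[];d=[]
    for u,z in((-.045,.075),(.045,.075),(.045,-.015),(-.045,-.015)):
        c.append(proj(q,np.r_[R@[u,.046]+[x,y],z0+z])); d.append([(u+.045)*k,(.075-z)*k])
    M=cv2.getPerspectiveTransform(np.float32(d),np.float32(c))
    return cv2.warpPerspective(q['pixels'][:,:,::-1],M,(360,360),flags=cv2.INTER_CUBIC|cv2.WARP_INVERSE_MAP)
H=face(T[0],T[1],o['ee_rot'][2]-np.pi/2,T[2]-.0185); L=face(.531,.1775,np.radians(-22.4),0)
cv2.imwrite('pics/v9.png',cv2.convertScaleAbs(np.hstack([H,L]),alpha=2))
g=[cv2.GaussianBlur(cv2.createCLAHE(3,(4,4)).apply(cv2.cvtColor(t,cv2.COLOR_BGR2GRAY)),(0,0),2) for t in(H,L)]
for name,(r0,r1,c0,c1) in dict(face=(75,285,60,300),lower=(95,240,80,280),right=(80,280,200,310),lugs=(60,200,110,250)).items():
    t=g[0][r0:r1,c0:c1]; s=g[1][r0-40:r1+40,c0-40:c1+40]
    m=cv2.matchTemplate(s,t,cv2.TM_CCOEFF_NORMED); _,v,_,l=cv2.minMaxLoc(m)
    print(name,round(v,3),'lower feature rel. to model minus held: du mm',(l[0]-40)/4,' dz mm',-(l[1]-40)/4)
c=np.linalg.inv(np.asarray(q['R']))@-np.asarray(q['t']); print('cam',c)
E
```

```text
[0.53133357 0.17740644 0.10146788] [ 3.14017187e+00 -1.11144647e-03  1.17550761e+00]
face 0.618 lower feature rel. to model minus held: du mm -2.0  dz mm -0.75
lower 0.916 lower feature rel. to model minus held: du mm -2.0  dz mm -4.75
right 0.497 lower feature rel. to model minus held: du mm -2.25  dz mm 0.25
lugs 0.96 lower feature rel. to model minus held: du mm -2.25  dz mm -5.25
cam [1.12757564 0.7745221  1.0085672 ]
```

View pics/v9.png

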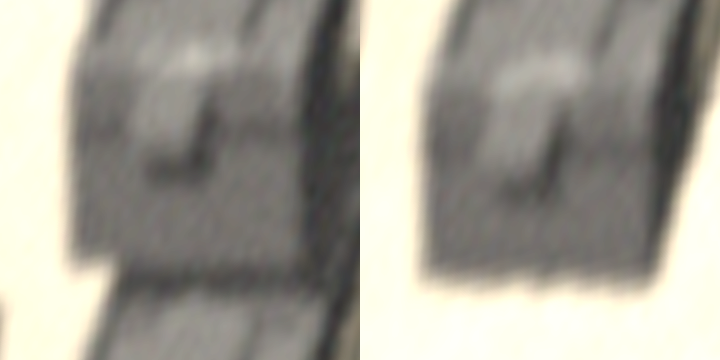

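Emit:
step_arm(series=[[-1, 3, -1, 0, 0], [-1, 3, -1, 5, 0], [-1, 3, -1, 10, 0], [-1, 3, -1, 10, 0], [-1, 3, -1, 10, 0]])

```text
time: 20.82
tool_pos: [0.531, 0.1804, 0.0903]
ee_rot: [-3.141, 0.0, 1.175]
wrist_force: [-0.5, -0.6, -3.4]
width: 0.0577
```

```bash
python3 - <<'E'
from h import *
q=dict(cams.snapshot('scene'))
o=robot.get_obs();T=np.mean([robot.get_obs()['tool_pos'] for _ in range(3)],0);print(T,o['ee_rot'],o['wrist_force'])
yb=o['ee_rot'][2]-np.pi/2
def face(x,y,a,z0):
    R=np.array([[np.cos(a),-np.sin(a)],[np.sin(a),np.cos(a)]]);k=4000
    c=[];d=[]
    for u,z in((-.045,.075),(.045,.075),(.045,-.015),(-.045,-.015)):
        c.append(proj(q,np.r_[R@[u,.046]+[x,y],z0+z])); d.append([(u+.045)*k,(.075-z)*k])
    return cv2.warpPerspective(q['pixels'][:,:,::-1],cv2.getPerspectiveTransform(np.float32(d),np.float32(c)),(360,360),flags=cv2.INTER_CUBIC|cv2.WARP_INVERSE_MAP)
H=face(*T[:2],yb,T[2]-.0185); L=face(*T[:2],yb,0)   # lower rendered as if exactly below
g=[cv2.GaussianBlur(cv2.createCLAHE(3,(4,4)).apply(cv2.cvtColor(t,cv2.COLOR_BGR2GRAY)),(0,0),2) for t in(H,L)]
d=np.asarray(q['R']).T@-np.asarray(q['t'])-[T[0],T[1],.06]; c,s=np.cos(yb),np.sin(yb); d=np.array([c*d[0]+s*d[1],-s*d[0]+c*d[1],d[2]])
for name,(r0,r1,c0,c1) in dict(lower=(95,240,80,280),lugs=(70,200,110,250),lug2=(100,210,130,240),low=(140,260,80,290)).items():
    m=cv2.matchTemplate(g[1][r0-40:r1+40,c0-40:c1+40],g[0][r0:r1,c0:c1],cv2.TM_CCOEFF_NORMED); _,v,_,l=cv2.minMaxLoc(m)
    du,dz=(l[0]-40)/4,-(l[1]-40)/4; dy=-dz*d[1]/d[2]; dx=du+dy*d[0]/d[1]
    print(name,round(v,3),du,dz,'-> box dx %.2f dy %.2f mm'%(dx,dy))
E
```

```text
[0.53111361 0.18042463 0.09055322] [ 3.14146774e+00 -1.83388902e-04  1.17540306e+00] [-0.97387933 -1.19882479 -2.8336804 ]
lower 0.896 0.25 -1.0 -> box dx 0.59 dy 0.82 mm
lugs 0.957 0.0 -1.75 -> box dx 0.59 dy 1.44 mm
lug2 0.964 0.0 -1.5 -> box dx 0.51 dy 1.23 mm
low 0.75 0.25 0.0 -> box dx 0.25 dy -0.00 mm
```

Emit:
step_arm(series=[[-1, 1, 0.5, 4, 0], [-1, 1, 0.5, 8, 0], [-1, 1, 0.5, 12, 0], [-1, 1, 0.5, 14, 0], [-1, 1, 0.5, 15, 0], [-1, 1, 0.5, 16, 0], [-1, 1, 0.5, 17, 0], [-1, 1, 0.5, 18, 0], [-1, 1, 0.5, 18, 0]])

```text
time: 22.0
tool_pos: [0.5318, 0.1811, 0.0724]
ee_rot: [-3.141, 0.0, 1.175]
wrist_force: [-1.4, -0.0, -3.1]
width: 0.0579
```

Emit:
step_arm(series=[[-1, 0, 0, 1, 0], [-1, 0, 0, 2, 0], [-1, 0, 0, 2.5, 0], [-1, 0, 0, 3, 0], [-1, 0, 0, 3, 0]])

```text
time: 22.62
tool_pos: [0.5319, 0.1812, 0.0694]
ee_rot: [-3.142, -0.0, 1.175]
wrist_force: [0.0, 0.0, -3.3]
width: 0.0577
```

Emit:
step_arm(series=[[-1, 0, 0, 0.5, 0], [-1, 0, 0, 1, 0], [-1, 0, 0, 1.5, 0], [-1, 0, 0, 1.5, 0]])

```text
time: 23.12
tool_pos: [0.5319, 0.1812, 0.0684]
ee_rot: [3.141, -0.0, 1.175]
wrist_force: [-1.2, -0.4, -0.4]
width: 0.058
```

Emit:
step_arm(series=[[-1, 0, 0, 0.5, 0], [0.3, 0, 0, 0.5, 0], [0.4, 0, 0, 0.5, 0], [0.6, 0, 0, 0.5, 0], [0.8, 0, 0, 0.5, 0], [0.8, 0, 0, 0.5, 0], [0.8, 0, 0, -10, 0], [0.8, 0, 0, -30, 0], [0.8, 0, 0, -60, 0], [0.8, 0, 0, -100, 0], [0.8, -60, 0, -140, 0], [0.8, -120, -60, -140, 0], [0.8, -160, -120, -140, 0], [0.8, -160, -160, -140, 0], [0.8, -160, -200, -140, 0], [0.8, -160, -200, -140, 0]])

```text
time: 25.12
tool_pos: [0.2842, 0.111, 0.2095]
ee_rot: [3.138, -0.003, 1.178]
wrist_force: [0.9, 0.0, -0.3]
width: 0.0845
```

```bash
python3 - <<'E'
from h import *
o=robot.get_obs(); print({k:np.round(o[k],4) for k in('time','tool_pos','wrist_force','width')})
for n in('top','scene'):
    p=snap(n,n+'9.png')
    for l in('vial_box','lower_box','lower_lid','dial_left_grip','dial_right_grip','vial_a','vial_c'): print(n,l,[(np.round(k['position'],4).tolist(),round(k['p'],2)) for k in models.pinpoint(p,l)[:2]])
c=np.hstack([rect(p0,c,.077,.036,N=266,yaw=.184) for p0,c in((cams.snapshot('top'),(.4717,-.0595)),(cams.snapshot('top'),(.504,-.2325)))]+[rect(cams.snapshot('scene'),(.5319,.1812),.05,.1)])
cv2.imwrite('pics/v10.png',cv2.convertScaleAbs(c,alpha=1.4))
E
```

```text
{'time': np.float64(25.125), 'tool_pos': array([0.2842, 0.111 , 0.2095]), 'wrist_force': array([ 0.8505,  0.0135, -0.2529]), 'width': np.float64(0.0845)}
top vial_box [([0.5324, 0.1807, 0.0489], 0.73)]
top lower_box [([0.5364, 0.1819, -0.0008], 0.43)]
top lower_lid [([0.5301, 0.1813, 0.0542], 0.52)]
top dial_left_grip [([0.4675, -0.0603, 0.1008], 0.6)]
top dial_right_grip [([0.5025, -0.2348, 0.1029], 0.75), ([0.5354, 0.1786, 0.0467], 0.4)]
top vial_a [([0.4293, -0.2551, 0.0099], 0.56), ([0.4709, 0.2348, 0.0038], 0.55)]
top vial_c [([0.4293, -0.2551, 0.0099], 0.56), ([0.4709, 0.2348, 0.0038], 0.55)]
scene vial_box [([0.5299, 0.1809, 0.0482], 0.62)]
scene lower_box [([0.5299, 0.1763, -0.0011], 0.75)]
scene lower_lid [([0.533, 0.1773, 0.058], 0.86)]
scene dial_left_grip [([0.4744, -0.0603, 0.1021], 0.9)]
scene dial_right_grip [([0.5048, -0.2333, 0.0995], 0.57)]
scene vial_a [([0.4666, 0.2342, -0.0023], 0.8), ([0.3939, -0.0659, 0.0083], 0.73)]
scene vial_c [([0.4666, 0.2342, -0.0023], 0.8), ([0.3939, -0.0659, 0.0083], 0.73)]
```

```bash
python3 - <<'E'
from h import *
p=cams.snapshot('top');q=cams.snapshot('scene')
for n,c,tgt in(('L',(.4717,-.0595),-18),('R',(.504,-.2325),18)):
    N=400;A=cv2.cvtColor(rect(p,c,.111,.024,N=N,yaw=.184),cv2.COLOR_BGR2GRAY)
    k,lab,st,ce=cv2.connectedComponentsWithStats((A<45).astype(np.uint8)); i=1+np.argmax(st[1:,4])
    ys,xs=np.nonzero(lab==i); P=np.c_[N/2-ys,N/2-xs].astype(float) # dock x,y
    m=P.mean(0); w,v=np.linalg.eigh(np.cov((P-m).T)); a=v[:,1]
    # brightness along the axis: the dot's end
    prof=[(t,int(A[int(N/2-(m+a*t)[0]),int(N/2-(m+a*t)[1])])) for t in range(-130,131,20)]
    print(n,'axis deg(dock) %.1f'%np.degrees(np.arctan2(a[1],a[0])),'target',tgt,prof)
T=np.array([.5319,.1812]);yb=np.radians(67.33-90)
def face(z0):
    R=np.array([[np.cos(yb),-np.sin(yb)],[np.sin(yb),np.cos(yb)]]);c=[];d=[]
    for u,z in((-.045,.075),(.045,.075),(.045,-.015),(-.045,-.015)):
        c.append(proj(q,np.r_[R@[u,.046]+T,z0+z])); d.append([(u+.045)*4000,(.075-z)*4000])
    return cv2.warpPerspective(q['pixels'],cv2.getPerspectiveTransform(np.float32(d),np.float32(c)),(360,360),flags=cv2.INTER_CUBIC|cv2.WARP_INVERSE_MAP)
g=[cv2.GaussianBlur(cv2.createCLAHE(3,(4,4)).apply(cv2.cvtColor(face(z),cv2.COLOR_RGB2GRAY)),(0,0),2) for z in(.05,0)]
for r0,r1,c0,c1 in((100,210,130,240),(100,230,80,280)):
    m=cv2.matchTemplate(g[1][r0-40:r1+40,c0-40:c1+40],g[0][r0:r1,c0:c1],cv2.TM_CCOEFF_NORMED); _,v,_,l=cv2.minMaxLoc(m); print('stack offset',round(v,2),(l[0]-40)/4,-(l[1]-40)/4)
E
```

```text
L axis deg(dock) 160.2 target -18 [(-130, 134), (-110, 128), (-90, 82), (-70, 40), (-50, 22), (-30, 21), (-10, 18), (10, 18), (30, 19), (50, 17), (70, 26), (90, 73), (110, 117), (130, 134)]
R axis deg(dock) -149.3 target 18 [(-130, 26), (-110, 34), (-90, 42), (-70, 42), (-50, 24), (-30, 18), (-10, 11), (10, 9), (30, 20), (50, 23), (70, 13), (90, 24), (110, 55), (130, 72)]
stack offset 0.97 -0.25 -0.25
stack offset 0.92 0.25 0.25
```

```bash
python3 - <<'E'
from h import *
for cam in('top','scene'):
    p=cams.snapshot(cam);im=cv2.cvtColor(p['pixels'],cv2.COLOR_RGB2GRAY);S=8
    for n,c,tgt in(('L',(.4717,-.0595),-18),('R',(.504,-.2325),18)):
        o=proj(p,(*c,.09)).astype(int)-15
        cr=cv2.resize(im[o[1]:o[1]+30,o[0]:o[0]+30],None,fx=S,fy=S,interpolation=cv2.INTER_CUBIC).astype(float)
        best=[]
        for th in range(-90,90,3):
            a=np.radians(th)+.184
            for sx in range(-16,17,4):
                for sy in range(-16,17,4):
                    q=np.array([(proj(p,(c[0]+np.cos(a)*u-np.sin(a)*v,c[1]+np.sin(a)*u+np.cos(a)*v,z))-o+.5)*S+[sx,sy] for u in(-.015,.015) for v in(-.006,.006) for z in(.079,.111)])
                    r=np.zeros(cr.shape,np.uint8);cv2.fillConvexPoly(r,cv2.convexHull(q.round().astype(np.int32)),1)
                    ring=cv2.dilate(r,np.ones((17,17)))-r
                    best.append((cr[ring>0].mean()-cr[r>0].mean(),th,sx,sy))
        best.sort(reverse=True); print(cam,n,'target',tgt,[(round(b[0],1),)+b[1:] for b in best[:4]])
E
```

```text
top L target -18 [(np.float64(51.9), -18, 0, 4), (np.float64(51.8), -18, 0, 8), (np.float64(51.7), -21, 0, 4), (np.float64(51.4), -21, 0, 8)]
top R target 18 [(np.float64(66.3), 24, 0, 4), (np.float64(66.1), 21, 0, 4), (np.float64(65.7), 18, 0, 4), (np.float64(65.5), 21, -4, 0)]
scene L target -18 [(np.float64(68.6), -15, 0, 0), (np.float64(68.6), -18, 0, 0), (np.float64(68.4), -12, 0, 0), (np.float64(68.4), -21, 0, 0)]
scene R target 18 [(np.float64(64.8), 18, 0, 0), (np.float64(64.8), 21, 0, 0), (np.float64(64.2), 15, 0, 0), (np.float64(64.2), 21, 0, 4)]
```

Both bars are on the code and the stack is aligned, so I'm handing the job in.

```bash
python3 -c "
from bench import robot
print(robot.close_job())"
```

```text
the job is handed in; nothing more can be done
None
```

I set the left dial to mark 3 and then the right dial to mark 7. After that I lifted the vial box straight out and set it down on the other box with its feet in the recesses. I let go, moved the arm clear and handed the job in at about 26 s of the 58 s limit.

**Last checks that agreed**
- **Lift:** the box came free with only its own weight on the wrist, about 3.3 N.
- **Placing:** the weight came off the wrist at a TCP height of 68.4 mm; full seating should give 68.5 mm. In the scene camera the two boxes line up within 0.25 mm.
- **Dials:** fitting the bar shape in both cameras gave -15 to -18° on the left (target -18°) and 18 to 24° on the right (target 18°). The gripper's own reading when I let go of the right dial was 28.5°, against 28.6° wanted.

**Checks that failed or disagreed**
- **Right dial:** a cruder blob-axis check read about 31°. I put that down to the broad mark or a shadow merging with the bar.
- **Left dial:** it may sit about 1° past the mark, because I refined the dock's angle only after setting it.
- **Lower box:** the networks' readings of its position scattered by about 5 mm, and a shape fit on the scene image failed. I placed the box from the offset between the two boxes in one picture. I did not measure directly whether the lower box shifted, but forces stayed small throughout.
- **Bystanders:** the final network check found vial_c near its first position and vials on the dock plate. I did not check the rack, bottle, beaker, jar or pen again.
- **Final view:** I had reached the picture limit, so these last checks are numbers only.

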